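# Pry the spring clip off the viewing turntable

## Task

Take the hooked pick from its cradle and use its hook, gently, to pry the spring clip sideways out of the spindle groove of the viewing turntable, so that its disc can be taken off for cleaning. Leave the clip lying flat on the disc clear of the spindle, keep your fingers off it, and lay the pick back across both posts of its cradle; do not disturb the specimens and models standing around.

Things in the scene. Friction and masses are not known exactly. Their poses are not given: they have to be found in the camera images.
- spindle (a point): Point on the turntable's upright spindle axis, mid-groove, 42.5 mm above the desk. From below: disc top at 36 mm; boss 17 mm across up to 41 mm; groove 12 mm across from 41 to 45.6 mm; spindle head 16 mm across from 45.6 to 53.6 mm. Its axes are the turntable's and do not tell where the clip points.
- turntable: Viewing turntable, fixed to the desk: dark round base and an aluminium disc 120 mm across and 8 mm thick (top 36 mm above the desk) with the spindle in its centre. Origin on the spindle axis at desk level.
- clip: Dark spring-steel clip 3 mm thick, level in the groove, resting on the boss. Origin: its underside, on the spindle axis while seated. Two sprung jaws (26 mm across) clasp the groove, open to its +x; its eye is at -x, roughly towards the robot. Pulled along its -x with some 6 to 12 N the jaws give way after about 5 mm and it jumps to some 14 mm; 20 mm out it drops 5 mm off the boss onto the disc.
- clip_eye (a point): Centre of the clip's eye, a rectangular hole 7.5 mm long (clip's x) and 14 mm wide (y), 13 mm from the clip's origin towards its -x, at mid thickness; axes as the clip's. An outer bar 3.2 mm wide closes it at -x: the hook pulls on that bar. A bar 3.2 mm wide lies between eye and groove. Under the eye are 5 mm of free height to the disc.
- pick_grip (a point): Centre of the pick's handle, a steel bar 90 mm long, 12 x 12 mm in section; x along the handle towards the hook, z up. A 3 mm thick hook tip points straight down, its round end 22 mm below the handle's axis. Its reach is set anew each time and not reported: the tip's centre line is 89 to 107 mm in front of this point along x.
- pick: The whole hooked pick, about 95 g; origin on the underside of its handle, 6 mm below pick_grip, same axes. Its thin round shank leaves the handle's front (+x) end and bends down into the hook. A tight clamp holds the shank: forces under 25 N do not shift it.
- cradle_seat (a point): Centre of the cradle, at the height where the handle's centre rests (30 mm above the desk). Fixed to the desk: 6 mm plate 100 x 40 mm, long along x, two posts at x = +35 and -35 mm (8 mm thick), flat seats 24 mm above the desk between cheeks 8 mm high, 20 mm apart. Fingers fit between the posts. The pick lies in it, hook forward (+x) and down.
- pyrite: Bystander: brassy pyrite cube, 34 mm edges, origin at the centre of its underside.
- vial: Bystander: squat amber glass specimen vial with black cap, 34 mm across and 45 mm tall, origin at the centre of its underside.
- petri: Bystander: smoked glass petri dish, 80 mm across and 15 mm tall, origin at the centre of its underside.
- frame: Bystander: silver aluminium body-centred unit-cell frame, an 84 mm cube of rods and balls, origin at the centre of its underside.
Things that resemble listed ones, but are neither listed nor needed, are in the scene too. What is shaped like the pick but pink or red is not meant. Leave any blue look-alike of the turntable alone.

How it is judged (in metres and radians):
On the way, in this order (a step that is already met when the one before it is completed fails the run):
1. the pick is held and lifted clear of its cradle (height (world z) of pick_grip above 0.05 m and contact force between the fingers and pick above 1 N), for 0.1 s.
2. the clip is pulled out of the groove with the held pick (horizontal distance between clip and spindle above 0.014 m and contact force between the fingers and pick above 1 N), for 0.05 s.
At the end, for the whole second after the job is handed in: The clip lies flat (within 7 deg) and still on the disc, its origin 17 to 60 mm from the spindle axis and within 2.5 mm of the disc; the pick lies still and level in its cradle, its handle's centre within 20 mm sideways and 4 mm in height of the cradle's seat point (horizontal distance between clip and spindle between 0.017 and 0.06 m and z of clip in the frame of turntable between 0.034 and 0.0385 m and angle between each of clip, pick_grip's own z axis and vertical below 0.12 rad and linear speed of each of clip, pick below 0.01 m/s and horizontal distance between pick_grip and cradle_seat below 0.02 m and height (world z) of pick_grip between 0.026 and 0.034 m); the robot touches nothing.
It fails at once if the fingers touch the clip (contact force between the fingers and clip above 0.5 N).
It fails at once if the pick presses on the turntable with more than 20 N (contact force between pick and turntable above 20 N).
It fails at once if the pick presses or pulls on the clip with more than 20 N (contact force between pick and clip above 20 N).
It fails at once if a bystander is moved by more than 15 mm (distance of any of pyrite, vial, petri, frame from where it was at the start of the episode above 0.015 m).
It also fails if it takes over 56 s, if anything falls off the work surface, if the arm or the gripper's body presses on something with over 40 N, if the wrist force passes 120 N, or if a joint passes its speed limit or range.

## Robot

A 6-joint arm with a two-finger parallel gripper is mounted at the origin on the work surface. World frame = base frame: x ahead of the robot, y to its left, z up, the work surface at z = 0. Lengths are in mm, angles in degrees, forces in N, time in s.
With the tool pointing down it reaches from about 300 to 850 mm from the base axis. Payload 4.2 kg.
Tool frame: the origin (TCP) lies on the centre line of the jaws, within the pads' length; the fingertips stand env.nose_length ahead of it and the grasp point (between the pads) lies 2 mm behind it (env.nose_length is the distance from the TCP to the fingertips, in mm); z points along the fingers, y is the direction in which the jaws open and shut (so a half turn about z gives the same grasp; the last joint's range is limited). The gripper opens to 91 mm and grips with 3 to 60 N. Pads are 32 mm wide; open, the fingers measure 118 mm over their backs; the gripper's body (76 mm by 178 mm) begins 60 mm behind the grasp point.
Start: joints at [68.64, 18.312, 89.639, -0, 72.044, -1.146], TCP at [198.68, 539.599, 230.976] pointing down, gripper open.
Joint ranges: [-177.97, 177.97], [-48.28, 115.42], [12.27, 149.76], [-77.06, 257.06], [2.81, 150.46], [-146.56, 146.56]. Speed limits (degrees/s): [147.25, 147.25, 180, 180, 180, 180].

## Interface

Orientations are given as [roll, pitch, yaw] about the fixed x, y, z axes, in that order (R = Rz(yaw) Ry(pitch) Rx(roll)).
In Python, from workcell import env gives the robot as it stands. The module is installed in compiled form; this text tells all that it offers.
- The arm moves only by the tool jog_arm, never from a script. Its argument "deltas" is a list that holds one entry, the list of rows, each a list of 5 numbers: the shift along the tool's x, y, z in m, then the turn about the tool's z in degrees, then the finger opening in m, from 0 to 0.0912. A call has 1 to 20 rows; each row is the pose to reach, as a shift and turn from the pose commanded when the call began, along the tool's axes at that moment; what a row does not reach only later rows make up. A row lasts 1/12 s, in which the tool goes at most 41.7 mm and 7.16 degrees, less where a joint would pass 70% of its speed; a pose out of reach is approached as far as the arm can. A call with a gripper value outside its range is refused whole. The fingers move at their own pace and stop on an object; "grip_force" is the grip in N (left out, the last holds). Time passes only in rows, so rows that repeat a pose let the fingers close. It gives the time, the measured TCP pose, the force and the opening at its end, in the units of the state.
- env.state(): the state, without advancing time (a new reading comes with each control period).
- env.grab_frame(name): name is "scene" or "top"; returns the picture (384x512x3 uint8, red, green, blue); there is no depth.
- env.camera_params(name): a dict with "fx", "fy", "cx", "cy" (pixels), "k1" (the pictures are not rectified: a ray, as slopes to the right and down, at radius r is drawn at 1 + k1 r^2 times it, then the intrinsics apply), "xyz" and "orientation" of the camera in the world. Camera axes: x right, y down, z forward; pixel columns grow to the right and rows downward; lengths in mm; the calibration is good to about 2 mm. A picture is of the moment at which its call begins. camera_params takes no time and is no camera call.
- env.job_done(): hands the job in, once; it reports no verdict.
Trained networks look in the newest picture that a camera, given by its name, has taken for a name from the list of things; names that differ only in an ending like _2 or _b are one class to them, and where a whole thing is asked for, a point or a joint stands for the part that bears it (a point fixed in the world has none). Each returns a list of dicts, best first, with "conf" (0 to 1); they miss things now and then, are a little off and sometimes report something else, mostly with a low value. They report only what shows in the picture. A call takes as long as a camera call. They do not tell look-alikes from the thing itself.
- env.look_for(camera, label): "xyz" ([x, y, z] in mm, in world coordinates, good to about 4 mm: the middle of the surface that is visible of it).
The state is a dict: "time_s": time; "qpos": joint angles; "qvel": joint speeds; "effort": joint torques, N m; "ee_pos": TCP position; "ee_rot": TCP orientation; "force": force on the tool from outside, world axes, zero at the start; "torque": the same for the moment, N m; "gripper_width": finger opening in mm.
Only numpy, scipy, OpenCV 4.12 (cv2) and the standard library are available. Lean on these libraries where they do the work, as an engineer would, in place of code of your own. Each camera call takes 0.05 s, during which the arm holds its last target.

## Working session

There is one attempt and no reset: what is moved stays moved. The work goes in short steps, Python scripts to look and compute and a tool call to move; the robot and the scene stay as the last step left them, time stands still between calls to the robot, and variables do not carry over. Pictures are saved under pics/ and viewed, and the job is handed in when it is done.

Besides the shell and the picture viewer there is one more tool, called after ">>>" by a JSON object that holds its "name" and its "arguments". jog_arm: Moves the arm, as the interface text tells. Its arguments: {"type":"object","properties":{"deltas":{"type":"array"},"grip_force":{"type":"number"}},"required":["deltas"]}

```bash
mkdir -p pics; ls; python3 - <<'E'
from workcell import env
import cv2
for n in("scene","top"):
    im=env.grab_frame(n); cv2.imwrite(f"pics/{n}0.png",im[:,:,::-1]); print(n,env.camera_params(n))
print(env.state(),env.nose_length)
for n in("scene","top"):
    for l in("pick","pick_grip","turntable","clip","clip_eye","cradle_seat","spindle"):
        try: print(n,l,[(round(d["conf"],2),[round(v) for v in d["xyz"]]) for d in env.look_for(n,l)])
        except Exception as e: print(n,l,e)
E
```

```text
pics
scene {'fx': 393.1574742546716, 'fy': 393.1574742546716, 'cx': 264.1244526377653, 'cy': 184.2470448489491, 'k1': 0.0017548203124624561, 'xyz': array([1501.15892337,  -85.78780902,  873.86181219]), 'orientation': array([-131.12623066,   -1.10453684,   86.8559832 ])}
top {'fx': 450.61188704761656, 'fy': 450.61188704761656, 'cx': 258.5056294489328, 'cy': 189.76523766077054, 'k1': 0.05730733068798225, 'xyz': array([ 392.34268631,   10.26976827, 1255.63088831]), 'orientation': array([-169.63383232,   -0.21225951,  -90.21208271])}
{'time_s': 0.1, 'qpos': array([ 6.86406117e+01,  1.83465262e+01,  8.96979317e+01, -6.42228292e-04,
        7.20448505e+01, -1.14523579e+00]), 'qvel': array([-0.00827275, -0.06627   , -0.08263767,  0.03176306,  0.05297494,
        0.023537  ]), 'effort': array([-6.30479226e-04, -4.13333881e+01, -2.32507306e+01,  7.29721296e-02,
        4.23437124e-02, -4.30954344e-05]), 'ee_pos': array([198.52277856, 539.19454647, 230.22895538]), 'ee_rot': array([-1.79910697e+02, -1.17446762e-03,  1.59786045e+02]), 'force': array([-0.24987522,  0.70789714, -0.93655844]), 'tor
[... 247 characters left out ...]
-190, 33]), (0.85, [629, -116, 40]), (0.83, [808, -7, 35])]
scene clip []
scene clip_eye []
scene cradle_seat [(0.62, [468, 237, 6]), (0.55, [775, 142, 37])]
scene spindle [(0.96, [810, -5, 33]), (0.75, [401, -196, 39]), (0.6, [629, -116, 34])]
top pick [(0.71, [426, 78, 14]), (0.7, [464, 236, 36]), (0.63, [455, 400, 14]), (0.55, [617, -115, 39])]
top pick_grip [(0.71, [466, 236, 36]), (0.62, [689, 322, 11]), (0.55, [460, 404, 12]), (0.48, [427, 77, 12])]
top turntable [(0.9, [388, -196, 36]), (0.64, [620, -112, 33]), (0.59, [801, -5, 32])]
top clip []
top clip_eye []
top cradle_seat [(0.73, [451, 235, 6])]
top spindle [(0.91, [805, -5, 34]), (0.82, [391, -191, 38]), (0.71, [615, -116, 40])]
```

View pics/scene0.png

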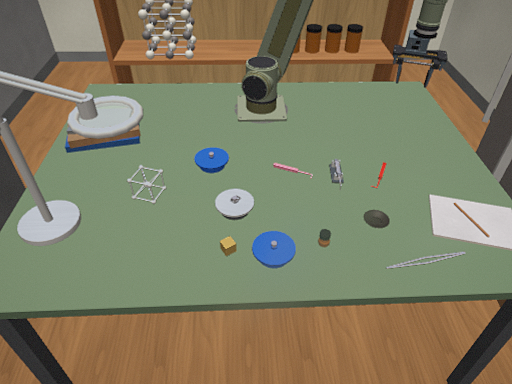

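View pics/top0.png

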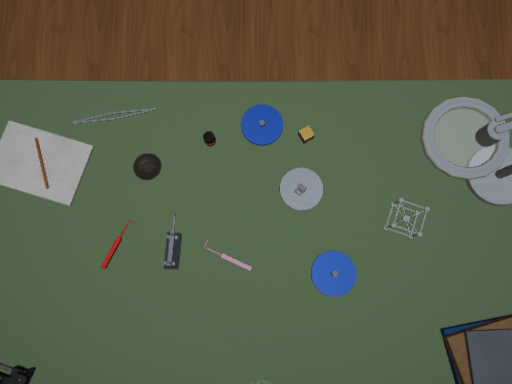

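```bash
cat >h.py <<'E'
import numpy as np,cv2
from scipy.spatial.transform import Rotation as R
from scipy.optimize import least_squares
from workcell import env
def cam(n):
    c=env.camera_params(n); return c,R.from_euler('xyz',c['orientation'],degrees=True).as_matrix()
def proj(n,P):
    c,M=cam(n); q=(np.atleast_2d(P)-c['xyz'])@M; s=q[:,:2]/q[:,2:]
    s=s*(1+c['k1']*(s**2).sum(1,keepdims=True)); return s*[c['fx'],c['fy']]+[c['cx'],c['cy']]
def unproj(n,uv,z):
    c,M=cam(n); d=(np.array(uv,float)-[c['cx'],c['cy']])/[c['fx'],c['fy']]; s=d.copy()
    for _ in range(20): s=d/(1+c['k1']*(s@s))
    r=M@np.r_[s,1]; return c['xyz']+r*(z-c['xyz'][2])/r[2]
def crop(im,x0,y0,w,h,k,name,marks=(),grid=0):
    o=cv2.resize(im[y0:y0+h,x0:x0+w,::-1].copy(),None,fx=k,fy=k,interpolation=cv2.INTER_CUBIC)
    for (u,v) in marks: cv2.circle(o,(int((u-x0+.5)*k),int((v-y0+.5)*k)),2,(0,0,255),-1)
    if grid:
        for u in range(x0,x0+w,grid): cv2.putText(o,str(u),(int((u-x0+.5)*k),10),0,.35,(0,255,255)); cv2.line(o,(int((u-x0+.5)*k),12),(int((u-x0+.5)*k),18),(0,255,255))
        for v in range(y0,y0+h,grid): cv2.putText(o,str(v),(0,int((v-y0+.5)*k)),0,.35,(0,255,255))
    cv2.imwrite(name,o)
E
python3 - <<'E'
from h import *
t=env.grab_frame("top"); s=env.grab_frame("scene")
crop(t,275,165,52,50,8,"pics/a.png",grid=5)
crop(t,150,210,50,64,9,"pics/b.png",grid=5)
crop(s,210,180,50,40,14,"pics/c.png",grid=5)
crop(s,320,150,40,44,13,"pics/d.png",grid=5)
a=cv2.imread("pics/a.png");b=cv2.imread("pics/b.png")
def side(f,g,o):
    a,b=cv2.imread(f),cv2.imread(g);H=max(a.shape[0],b.shape[0])
    p=lambda x:cv2.copyMakeBorder(x,0,H-x.shape[0],0,5,0)
    o_=np.hstack([p(a),p(b)]); 
    print(o_.shape); cv2.imwrite(o,o_)
E
```

```text
(no output)
```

View pics/a.png

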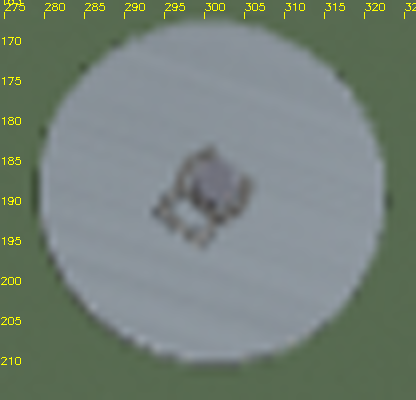

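View pics/b.png

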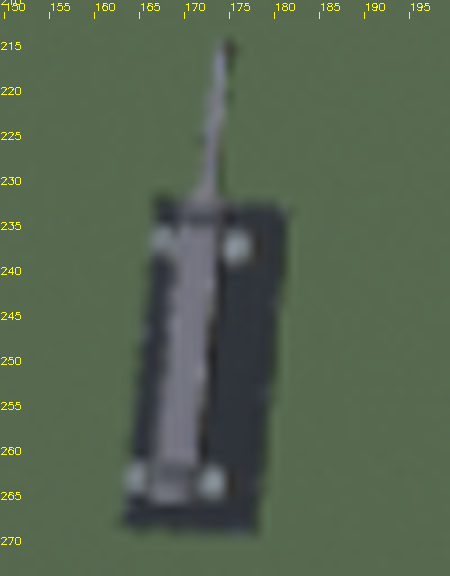

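View pics/c.png

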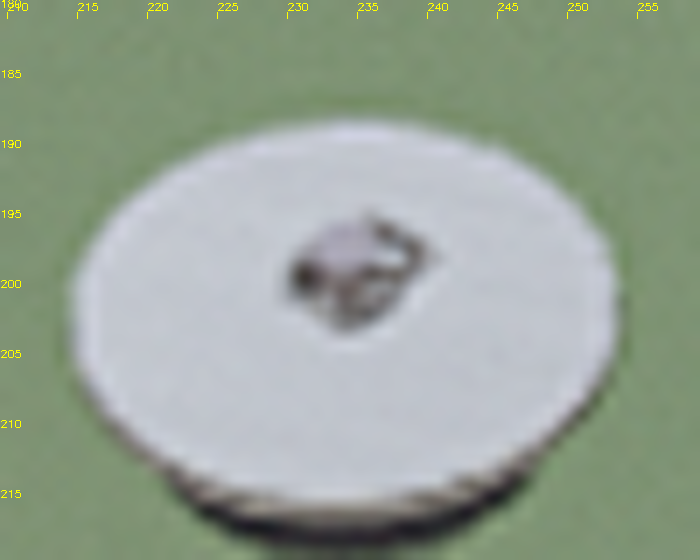

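View pics/d.png

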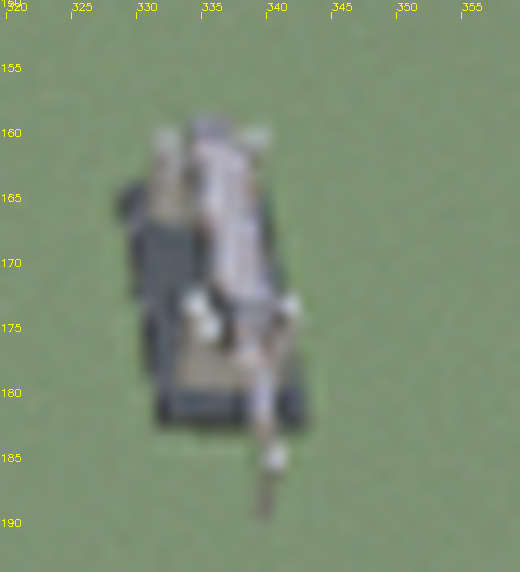

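```bash
python3 - <<'E'
from h import *
t=env.grab_frame("top"); s=env.grab_frame("scene")
for n,im,b in(("top",t,(275,165,52,50)),("scene",s,(208,180,54,42))):
    x0,y0,w,h=b; c=im[y0:y0+h,x0:x0+w].astype(float)
    # non-green membership
    g=c[:,:,1]-c[:,:,2]; 
    m=((c[:,:,2]>c[:,:,1]-2)&(c.sum(2)>300)).astype(np.uint8)
    m=cv2.morphologyEx(m,cv2.MORPH_CLOSE,np.ones((9,9)))
    v,u=np.nonzero(m); a=np.linspace(0,2*np.pi,200)
    print(n,m.sum(),u.mean()+x0,v.mean()+y0)
    def f(p):
        q=proj(n,np.c_[p[0]+60*np.cos(a),p[1]+60*np.sin(a),36+0*a]).astype(np.float32)
        M=cv2.moments(q.reshape(-1,1,2)); return [M['m10']/M['m00']-u.mean()-x0,M['m01']/M['m00']-v.mean()-y0]
    r=least_squares(f,[620,-113]); print(r.x)
print("eye",unproj("top",(297.4,191.4),44),"head",unproj("top",(301.4,187),53.6))
print("sc head",unproj("scene",(234,197.5),53.6), "sc eye",unproj("scene",(237,197.5),44))
for nm,uv,z in(("rear",(168.7,265.5),36),("front",(171.9,232),36),("bend",(174.3,215.3),30),("tip",(175.3,215.3),10)): print(nm,unproj("top",uv,z))
for nm,uv,z in(("rear",(334.5,159.5),36),("front",(338.5,174.5),36),("tip",(339.3,189),8)): print("sc",nm,unproj("scene",uv,z))
E
```

```text
top 1518 301.4802371541502 187.8155467720685
[ 621.0454525  -113.38078046]
scene 834 234.08153477218227 202.02398081534773
[ 621.44956897 -113.77575493]
eye [ 609.10198903 -101.25880171   44.        ] head [ 619.48502788 -111.45992866   53.6       ]
sc head [ 622.16475168 -113.64558916   53.6       ] sc eye [ 612.19375321 -104.74013246   44.        ]
rear [411.53886039 244.34829172  36.        ]
front [500.36420225 238.87224809  36.        ]
bend [546.37973585 234.95353664  30.        ]
tip [548.88106076 235.85907346  10.        ]
sc rear [419.90149121 237.36988408  36.        ]
sc front [502.28930599 235.16332842  36.        ]
sc tip [543.90206205 233.62801213   8.        ]
```

```bash
cat > clipfit.py <<'E'
from h import *
from scipy.optimize import minimize
def disc(r,z,n=40,a0=0,a1=360): 
    a=np.radians(np.linspace(a0,a1,n)); return np.c_[r*np.cos(a),r*np.sin(a),np.full(n,z)]
def render(n,box,cx,cy,ox,oy,yaw,zc=41,S=8,jaw=35,dark=60,disccol=150,head=130):
    # clip origin at (cx+ox..), spindle at cx,cy
    x0,y0,w,h=box; im=np.full((h*S,w*S),float(disccol),np.float32)
    def px(P): return np.round(((proj(n,P)-[x0,y0]+.5)*S)).astype(np.int32)
    Rz=R.from_euler('z',yaw,degrees=True).as_matrix()
    def tr(P): return P@Rz.T+[cx+ox,cy+oy,0]
    T=lambda P:P+[cx,cy,0]
    def fillhull(a,b,c): cv2.fillConvexPoly(im,cv2.convexHull(np.vstack([px(a),px(b)])),float(c))
    if zc>40: fillhull(T(disc(8.5,36)),T(disc(8.5,41)),115)
    for z in np.linspace(zc,zc+3,4):
        c=dark
        ring=np.vstack([disc(13,z,40,jaw,360-jaw),disc(6,z,40,360-jaw,jaw)])
        cv2.fillPoly(im,[px(tr(ring))],float(c))
        for x1,x2,y1,y2 in((-19.95,-16.75,-10,10),(-9.25,-6.05,-10,10),(-19.95,-6,7,10),(-19.95,-6,-10,-7)):
            cv2.fillPoly(im,[px(tr(np.array([[x1,y1,z],[x2,y1,z],[x2,y2,z],[x1,y2,z]])))],float(c))
    fillhull(T(disc(6,41)),T(disc(6,45.6)),115)
    fillhull(T(disc(8,45.6)),T(disc(8,53.6)),105); cv2.fillConvexPoly(im,px(T(disc(8,53.6))),float(head))
    im=cv2.GaussianBlur(im,(0,0),S*.5)
    return cv2.resize(im,(w,h),interpolation=cv2.INTER_AREA)
BOX={"top":(286,174,30,28),"scene":(222,186,26,24)}
def fit(ims,zc=41,seated=True,yaws=range(-90,91,5),c0=(621.2,-113.6),o0=(0,0)):
    best=[]
    for yaw in yaws:
        def cost(p):
            tot=0
            for i,(n,im) in enumerate(ims.items()):
                x0,y0,w,h=BOX[n]; g=im[y0:y0+h,x0:x0+w].astype(float).mean(2)
                m=render(n,BOX[n],c0[0]+p[2*i],c0[1]+p[2*i+1],*(o0 if seated else p[-2:]),p[-1] if seated else yaw,zc)
                tot+=1-np.corrcoef(g.ravel(),m.ravel())[0,1]
            return tot
        ni=len(ims); 
        p0=np.r_[np.zeros(2*ni),yaw] if seated else np.r_[np.zeros(2*ni),o0]
        r=minimize(cost,p0,method='Nelder-Mead',options=dict(maxfev=150,initial_simplex=np.vstack([p0]+[p0+e*2 for e in np.eye(len(p0))])))
        best.append((r.fun,yaw,np.round(r.x,2)))
    return sorted(best,key=lambda b:b[0])
E
python3 - <<'E'
from clipfit import *
t=env.grab_frame("top"); s=env.grab_frame("scene")
np.savez("i0.npz",top=t,scene=s)
for ims in({"top":t},{"scene":s},{"top":t,"scene":s}):
    for b in fit(ims,yaws=range(-75,16,15))[:3]: print(list(ims),b)
E
```

```text
Traceback (most recent call last):
  File "clipfit.py", line 37, in fit
    r=minimize(cost,p0,method='Nelder-Mead',options=dict(maxfev=150,initial_simplex=np.vstack([p0]+[p0+e*2 for e in np.eye(len(p0))])))
  File "clipfit.py", line 32, in cost
    m=render(n,BOX[n],c0[0]+p[2*i],c0[1]+p[2*i+1],*(o0 if seated else p[-2:]),p[-1] if seated else yaw,zc)
  File "clipfit.py", line 19, in render
    cv2.fillPoly(im,[px(tr(np.array([[x1,y1,z],[x2,y1,z],[x2,y2,z],[x1,y2,z]])))],float(c))
                     ~~^^^^^^^^^^^^^^^^^^^^^^^^^^^^^^^^^^^^^^^^^^^^^^^^^^^^^^^^^
  File "clipfit.py", line 8, in px
    def px(P): return np.round(((proj(n,P)-[x0,y0]+.5)*S)).astype(np.int32)
                                 ~~~~^^^^^
  File "h.py", line 8, in proj
    c,M=cam(n); q=(np.atleast_2d(P)-c['xyz'])@M; s=q[:,:2]/q[:,2:]
        ~~~^^^
  File "h.py", line 6, in cam
    c=env.camera_params(n); return c,R.from_euler('xyz',c['orientation'],degrees=True).as_matrix()
ValueError: time passes only in moves, steps and waits
```

```bash
sed -i 's/^def cam/import functools\n@functools.lru_cache\ndef cam/' h.py
python3 - <<'E'
from clipfit import *
d=np.load("i0.npz"); t,s=d["top"],d["scene"]
print(env.state()["time_s"])
for ims in({"top":t},{"scene":s},{"top":t,"scene":s}):
    for b in fit(ims,yaws=range(-75,16,15))[:3]: print(list(ims),b)
E
```

```text
1.1
['top'] (np.float64(0.11754670928646294), -45, array([ -0.72,   0.82, -41.89]))
['top'] (np.float64(0.11849777040782605), -15, array([ -0.67,   1.05, -39.17]))
['top'] (np.float64(0.11926717086067451), -30, array([ -0.97,   0.79, -41.6 ]))
['scene'] (np.float64(0.49919307096385257), -45, array([ -1.37,  -0.71, -42.5 ]))
['scene'] (np.float64(0.5015257989553481), -30, array([-9.5e-01, -3.0e-02, -3.1e+01]))
['scene'] (np.float64(0.5142108079309792), -60, array([ -1.91,  -1.52, -53.64]))
['top', 'scene'] (np.float64(0.6153929438547079), -15, array([ -0.67,   1.15,  -1.16,  -0.53, -38.92]))
['top', 'scene'] (np.float64(0.6164485055794346), -45, array([ -0.71,   0.77,  -1.37,  -0.72, -41.85]))
['top', 'scene'] (np.float64(0.6169446211852363), -75, array([ -0.66,   0.93,  -1.37,  -0.37, -39.9 ]))
```

```bash
python3 - <<'E'
from h import *
q=[unproj("top",p,6)[:2] for p in((166.8,231.2),(181.2,232.2),(178.2,268.6),(163.1,268.1))]
print(np.round(q,1),np.mean(q,0))
f=(q[0]+q[1])/2;r=(q[2]+q[3])/2; print(np.degrees(np.arctan2(*(f-r)[::-1])),np.linalg.norm(f-r))
# scene plate corners
q=[unproj("scene",p,6)[:2] for p in((331.3,182.3),(342.3,182.5),(328,164.5))]
print(np.round(q,1))
# draw model overlay
d=np.load("i0.npz")
def pts(c,yaw,zoff=0):
    Rz=R.from_euler('z',yaw,degrees=True).as_matrix(); P=[]
    for x,y,z in [(50,20,6),(50,-20,6),(-50,20,6),(-50,-20,6)]+[(sx*35,sy*12,32) for sx in(1,-1) for sy in(1,-1)]+[(x,y,36) for x in(45,-45) for y in(6,-6)]+[(98,0,30),(98,0,8)]:
        P.append(Rz@[x,y,z]+[*c,0])
    return np.array(P)
P=pts((457,238.5),-3.5)
crop(d["top"],150,205,50,68,8,"pics/b1.png",marks=proj("top",P))
crop(d["scene"],320,150,40,44,13,"pics/d1.png",marks=proj("scene",P))
a=cv2.imread("pics/b1.png");b=cv2.imread("pics/d1.png")
o=np.zeros((600,800,3),np.uint8);h=min(600,a.shape[0]);o[:h,:390]=a[:h,:390];o[:b.shape[0],395:800]=b[:,50:455];cv2.imwrite("pics/bd1.png",o)
E
```

```text
[[505.3 258.6]
 [502.3 218.9]
 [403.5 224.1]
 [405.2 265. ]] [454.08612418 241.64287499]
-3.3401680785884222 99.6356740581801
[[506.9 213.9]
 [509.2 251.2]
 [409.7 220. ]]
```

View pics/bd1.png

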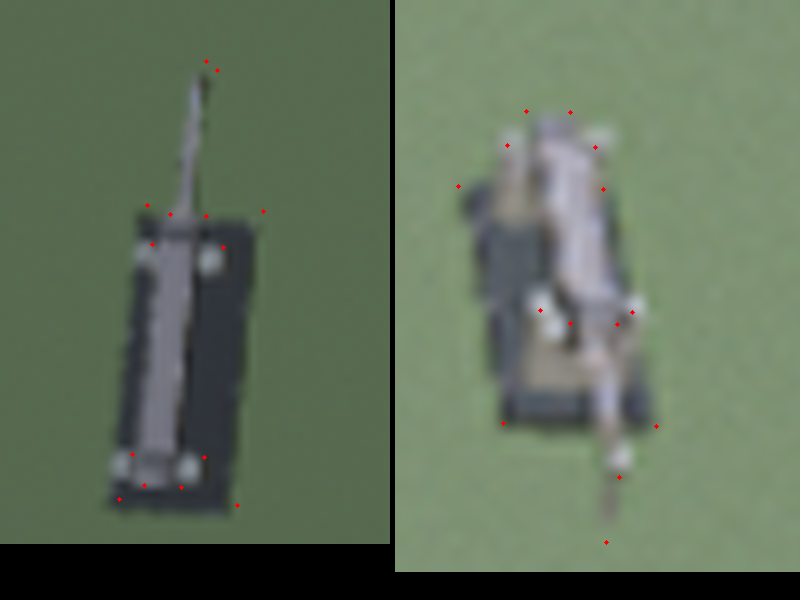

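```bash
cat > mv.py <<'E'
import numpy as np,sys
def rel(cur,tgt):
    """cur,tgt: x y z(mm) yaw -> tool dx,dy,dz (m), dturn deg"""
    y=np.radians(cur[3]); d=np.array(tgt[:3])-np.array(cur[:3])
    return np.round([(np.cos(y)*d[0]+np.sin(y)*d[1])/1e3,(np.sin(y)*d[0]-np.cos(y)*d[1])/1e3,-d[2]/1e3],4),round(cur[3]-tgt[3],2)
def fwd(cur,dx,dy,dz,t):
    y=np.radians(cur[3]); return [cur[0]+1e3*(np.cos(y)*dx+np.sin(y)*dy),cur[1]+1e3*(np.sin(y)*dx-np.cos(y)*dy),cur[2]-1e3*dz,cur[3]-t]
E
python3 - <<'E'
from mv import *
print(rel([198.68,539.6,230.98,159.786],[456,239.3,110,176.6]))
E
```

```text
(array([-0.3452, -0.1929,  0.121 ]), -16.81)
```

>>> {"name": "jog_arm", "arguments": {"deltas": [[[-0.035, -0.019, 0.012, -3, 0.06], [-0.07, -0.039, 0.024, -6, 0.06], [-0.104, -0.058, 0.036, -10, 0.06], [-0.138, -0.077, 0.048, -14, 0.06], [-0.173, -0.096, 0.06, -16.8, 0.06], [-0.207, -0.116, 0.073, -16.8, 0.06], [-0.242, -0.135, 0.085, -16.8, 0.06], [-0.276, -0.154, 0.097, -16.8, 0.06], [-0.311, -0.174, 0.109, -16.8, 0.06], [-0.345, -0.193, 0.121, -16.8, 0.06], [-0.345, -0.193, 0.121, -16.8, 0.06], [-0.345, -0.193, 0.121, -16.8, 0.06], [-0.345, -0.193, 0.121, -16.8, 0.06]]], "grip_force": 45}}

```text
time_s: 2.18
ee_pos: [455.7, 239.4, 110.1]
ee_rot: [180.0, -0.0, 176.5]
force: [-0.2, 1.5, -0.9]
gripper_width: 60.4
```

```bash
python3 - <<'E'
from h import *
t=env.grab_frame("top"); s=env.grab_frame("scene")
crop(s,300,110,75,85,7,"pics/e.png",grid=10,marks=proj("scene",[[456,239.3,93],[458,267+2,93],[454,208.5,93]]))
E
```

```text
(no output)
```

View pics/e.png

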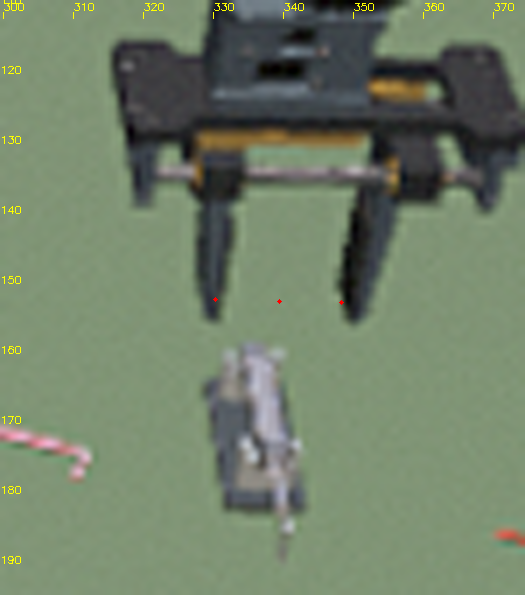

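>>> {"name": "jog_arm", "arguments": {"deltas": [[[0, -0.0015, 0.025, 0, 0.06], [0, -0.0015, 0.05, 0, 0.06], [0, -0.0015, 0.068, 0, 0.06], [0, -0.0015, 0.076, 0, 0.06], [0, -0.0015, 0.081, 0, 0.06], [0, -0.0015, 0.081, 0, 0.06], [0, -0.0015, 0.081, 0, 0.035], [0, -0.0015, 0.081, 0, 0.025]]], "grip_force": 10}}

```text
time_s: 2.95
ee_pos: [456.4, 238.5, 30.1]
ee_rot: [179.9, 0.1, 176.6]
force: [-0.7, 0.0, 1.0]
gripper_width: 49.2
```

>>> {"name": "jog_arm", "arguments": {"deltas": [[[0, 0, 0, 0, 0.02], [0, 0, 0, 0, 0.01], [0, 0, 0, 0, 0.005], [0, 0, 0, 0, 0.0], [0, 0, 0, 0, 0.0], [0, 0, 0, 0, 0.0], [0, 0, 0, 0, 0.0]]], "grip_force": 8}}

```text
time_s: 3.53
ee_pos: [455.9, 237.9, 29.1]
ee_rot: [180.0, 0.0, 176.6]
force: [-0.4, 0.4, 0.5]
gripper_width: 11.6
```

```bash
python3 - <<'E'
from h import *
s=env.grab_frame("scene"); st=env.state(); print(st["force"],st["torque"],st["gripper_width"],st["ee_pos"])
crop(s,305,120,65,75,7,"pics/f.png",grid=10)
E
```

```text
[-0.41485489  1.49897558  1.00284853] [ 0.11341531  0.00547203 -0.04915179] 11.816393245702306 [455.86276606 237.93106268  29.11329766]
```

View pics/f.png

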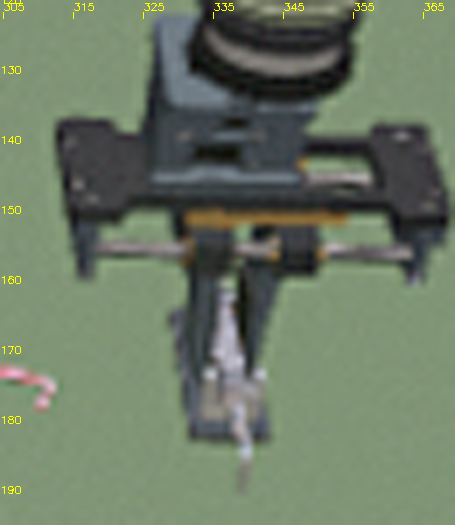

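>>> {"name": "jog_arm", "arguments": {"deltas": [[[0, 0, 0, 0, 0.0], [0, 0, 0, 0, 0.0], [0, 0, 0, 0, 0.0], [0, 0, -0.008, 0, 0.0], [0, 0, -0.02, 0, 0.0], [0, 0, -0.04, 0, 0.0], [0, 0, -0.06, 0, 0.0], [0, 0, -0.08, 0, 0.0], [0, 0, -0.1, 0, 0.0], [0, 0, -0.1, 0, 0.0], [0, 0, -0.1, 0, 0.0]]], "grip_force": 50}}

```text
time_s: 4.5
ee_pos: [455.9, 237.8, 129.8]
ee_rot: [180.0, 0.1, 176.6]
force: [0.3, -0.1, -1.4]
gripper_width: 11.6
```

```bash
python3 - <<'E'
from h import *
from mv import *
c=[198.68,539.6,230.98,159.786]
c=fwd(c,-.345,-.193,.121,-16.8); print(c); c=fwd(c,0,-.0015,.081,0); print("grasp cmd",c); c=fwd(c,0,0,-.1,0); print(c)
s=env.grab_frame("scene");t=env.grab_frame("top"); st=env.state(); print(st["force"],st["torque"],st["gripper_width"],st["ee_pos"])
crop(s,305,100,65,85,7,"pics/g.png",grid=10)
crop(t,140,180,70,85,7,"pics/g2.png",grid=10)
# target: tip above eye; spindle (621,-113.3), yaw -40, reach 98
for reach in(98,):
    u=np.array([np.cos(np.radians(-40)),np.sin(np.radians(-40))])
    g=np.array([620.9,-113.3])-u*(13+reach); print(g, rel(c,[*g,c[2],140]))
E
```

```text
[np.float64(455.7441661364985), np.float64(239.28014636300412), 109.97999999999999, 176.586]
grasp cmd [np.float64(455.6548407047877), np.float64(237.78280840273942), 28.97999999999999, 176.586]
[np.float64(455.6548407047877), np.float64(237.78280840273942), 128.98, 176.586]
[-0.30853932  0.35879235 -1.21011121] [ 0.03850568  0.00558394 -0.01987026] 11.525469886835722 [454.76299997 237.27938028 128.02605602]
[535.86906681 -41.95057532] (array([-0.0967, -0.2745, -0.    ]), 36.59)
```

View pics/g.png

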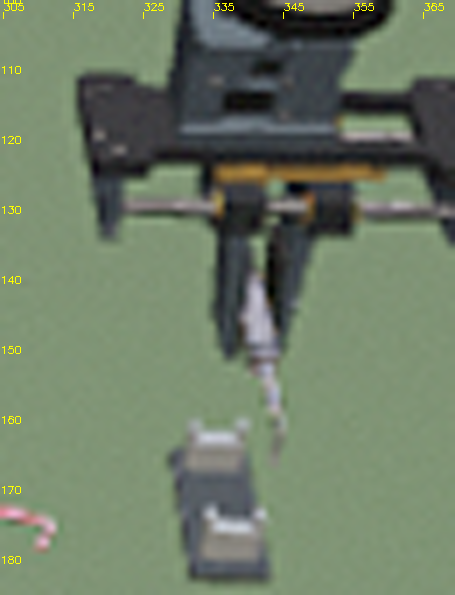

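View pics/g2.png

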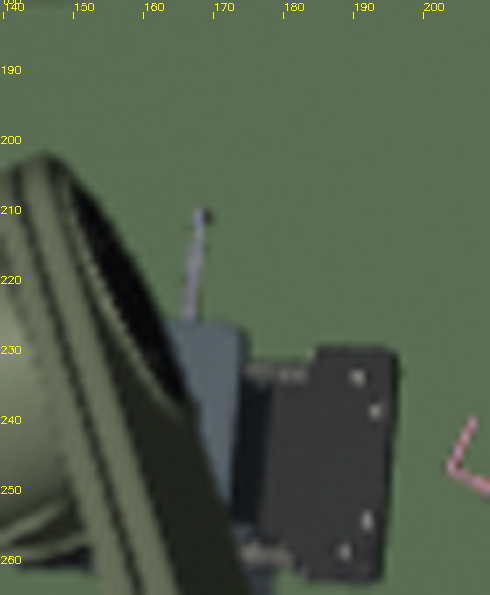

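>>> {"name": "jog_arm", "arguments": {"deltas": [[[-0.01, -0.03, 0, 4, 0], [-0.02, -0.06, 0, 9, 0], [-0.033, -0.095, 0, 14, 0], [-0.046, -0.13, 0, 19, 0], [-0.059, -0.165, 0, 24, 0], [-0.071, -0.2, 0, 29, 0], [-0.082, -0.23, 0, 33, 0], [-0.09, -0.255, 0, 36, 0], [-0.0965, -0.2745, 0, 36.6, 0], [-0.0965, -0.2745, 0.02, 36.6, 0], [-0.0965, -0.2745, 0.035, 36.6, 0], [-0.0965, -0.2745, 0.043, 36.6, 0], [-0.0965, -0.2745, 0.043, 36.6, 0], [-0.0965, -0.2745, 0.043, 36.6, 0]]]}}

```text
time_s: 5.77
ee_pos: [535.0, -41.7, 85.1]
ee_rot: [-179.9, -0.1, 140.0]
force: [0.1, 0.1, -0.8]
gripper_width: 11.9
```

```bash
python3 - <<'E'
from h import *
from mv import *
c=fwd([455.65,237.78,128.98,176.586],-.0965,-.2745,.043,36.6); print(c)
s=env.grab_frame("scene");t=env.grab_frame("top"); st=env.state(); print(st["time_s"],st["force"],st["torque"],st["gripper_width"],st["ee_pos"],st["ee_rot"])
np.savez("i1.npz",top=t,scene=s)
crop(s,205,160,65,60,9,"pics/k.png",grid=5)
crop(t,260,165,65,70,8,"pics/k2.png",grid=5)
u=np.array([np.cos(np.radians(c[3]-180)),np.sin(np.radians(c[3]-180))])
for r in(89,98,107):
    P=[[*(np.array(st["ee_pos"][:2])+u*r),st["ee_pos"][2]+dz] for dz in(1,-21)]
    print(r,np.round(proj("top",P),1).tolist(),np.round(proj("scene",P),1).tolist())
E
```

```text
[np.float64(535.6321881072878), np.float64(-41.97944950183623), 85.97999999999999, 139.98600000000002]
5.8667 [ 0.32882217  0.43526928 -1.12072548] [ 0.02057766 -0.0246739  -0.03225894] 11.602050812260174 [536.04313266 -41.69429876  86.36699702] [1.79970807e+02 3.63114337e-02 1.40020882e+02]
89 [[298.0, 190.3], [297.3, 191.8]] [[238.5, 185.2], [238.7, 190.6]]
98 [[300.2, 187.8], [299.4, 189.3]] [[236.6, 186.7], [236.8, 192.1]]
107 [[302.3, 185.2], [301.5, 186.7]] [[234.7, 188.3], [234.9, 193.7]]
```

View pics/k.png

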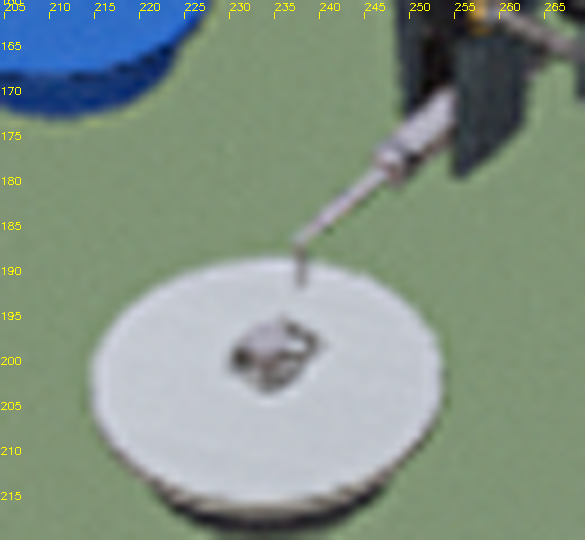

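View pics/k2.png

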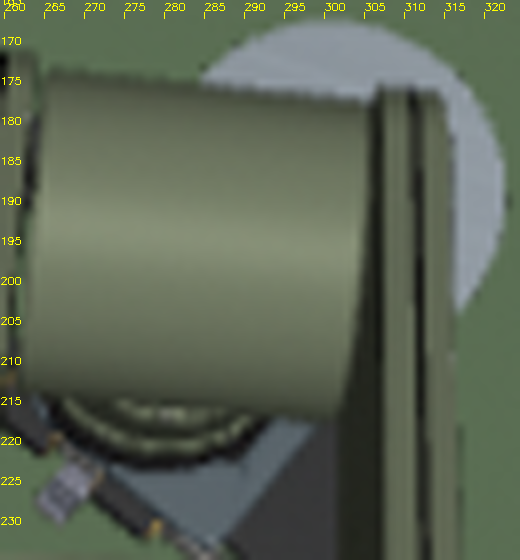

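```bash
python3 - <<'E'
from h import *
d=np.load("i1.npz"); s=d["scene"].astype(int); g=d["scene"].mean(2)
print(np.round(g[182:196,232:244]).astype(int))
print(s[187:193,238].tolist())
d0=np.load("i0.npz"); g0=d0["scene"].mean(2); print(np.round((g-g0)[182:196,232:244]).astype(int))
t=d0["top"].mean(2); print(np.round(t[208:236,168:180]).astype(int))
E
```

```text
[[130 132 132 129 130 131 131 130 133 140 164 178]
 [129 130 131 131 131 132 131 128 143 178 174 139]
 [130 131 131 132 132 131 131 136 160 175 128 126]
 [132 133 133 130 129 133 149 166 151 105 129 130]
 [129 130 132 128 127 144 163 147 126 129 130 131]
 [125 125 126 125 127 129 127 124 128 126 129 130]
 [146 149 158 157 158 145 112 122 137 129 124 129]
 [197 203 211 213 215 195 141 167 181 165 151 141]
 [204 205 203 204 204 188 147 189 212 210 207 187]
 [201 200 201 202 203 189 156 191 204 203 204 204]
 [197 197 198 198 201 196 192 205 203 201 202 202]
 [199 201 199 200 201 200 200 199 198 199 200 201]
 [200 201 202 202 196 203 203 203 200 200 199 197]
 [202 199 198 187 167 180 199 201 204 202 201 202]]
[[132, 130, 119], [115, 114, 107], [141, 140, 143], [147, 145, 150], [154, 155, 159], [187, 191, 199]]
[[  2   3   2   1  -1   1   5   0   2   9  35  49]
 [ -1  -2   2   2   1   2   0  -2  14  49  47  10]
 [  1   2   1   3   5   3   0   5  32  49  -4  -2]
 [  0   7   2  -2  -3   3  20  36  21 -23  -2   1]
 [  0   1   6   1  -1  15  34  18  -4  -2   2   2]
 [  0   1   2   2   7   5  
[... 1161 characters left out ...]
 92  96 117 125  91  92  92  91  91]
 [ 92  92  91  91 100 124 114  91  91  91  91  92]
 [ 91  91  91  91 100 122 102  91  91  91  92  92]
 [ 91  91  91  89  89 117  94  91  91  92  92  92]
 [ 91  92  91  90  95 115  88  91  91  92  91  91]
 [ 90  91  91  92 101 115  80  91  92  91  90  92]
 [ 91  91  91  92 101 114  77  91  91  91  91  91]
 [ 91  91  91  94 106 116  75  91  91  92  91  92]
 [ 91  91  91  96 115 119  74  91  91  91  91  92]
 [ 75  85  92 109 125 115  82  86  91  91  91  91]
 [ 59  72  91 108 113 106  93  79  83  74  74  77]
 [ 54  63  86  93  93  90  74  59  64  57  58  60]
 [ 54  63  83  77  77  74  67  43  54  55  55  55]
 [109  84 114 104 104  98  71  78  83  66  54  54]]
```

```bash
python3 - <<'E'
from h import *
d0=np.load("i0.npz"); outs=[]
for sp,yaw in(((620.7,-113.9),-40),((620.2,-113.5),-40),((620.7,-113.9),-46)):
    Rz=R.from_euler('z',yaw,degrees=True).as_matrix()
    f=lambda P:np.array(P)@Rz.T+[*sp,0]
    for n,b in(("scene",(224,188,22,20)),("top",(288,176,24,22))):
        x0,y0,w,h=b;k=16
        o=cv2.resize(d0[n][y0:y0+h,x0:x0+w,::-1].copy(),None,fx=k,fy=k,interpolation=cv2.INTER_CUBIC)
        def poly(P,c): cv2.polylines(o,[np.round((proj(n,P)-[x0,y0]+.5)*k).astype(np.int32)],True,c)
        z=44
        poly(f([[-16.75,-7,z],[-9.25,-7,z],[-9.25,7,z],[-16.75,7,z]]),(0,0,255))
        poly(f([[-19.95,-10,z],[-6,-10,z],[-6,10,z],[-19.95,10,z]]),(0,255,255))
        a=np.linspace(0,6.28,40)
        poly(f(np.c_[13*np.cos(a),13*np.sin(a),z+0*a]),(0,255,0))
        poly(f(np.c_[8*np.cos(a),8*np.sin(a),53.6+0*a]),(255,0,0))
        print(n,np.round(proj(n,f([[-13,0,42.5]])),1))
        outs.append(cv2.resize(o,(260,240)))
cv2.imwrite("pics/ov.png",np.vstack([np.hstack(outs[0::2]),np.hstack(outs[1::2])]))
E
```

```text
scene [[236.8 197.5]]
top [[298.9 190.9]]
scene [[236.9 197.4]]
top [[298.8 191.1]]
scene [[237.1 197.7]]
top [[298.5 190.6]]
```

View pics/ov.png

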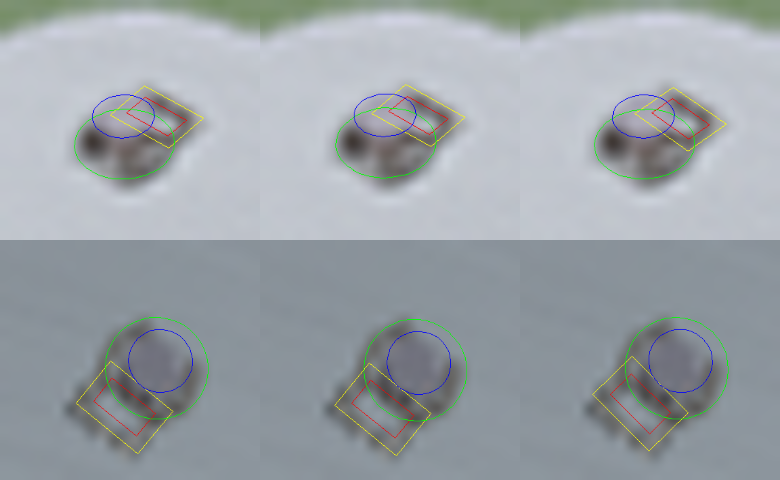

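>>> {"name": "jog_arm", "arguments": {"deltas": [[[-0.003, -0.0004, 0.0, 0, 0], [-0.0058, -0.0008, 0.004, 0, 0], [-0.0058, -0.0008, 0.009, 0, 0], [-0.0058, -0.0008, 0.013, 0, 0], [-0.0058, -0.0008, 0.016, 0, 0], [-0.0058, -0.0008, 0.018, 0, 0], [-0.0058, -0.0008, 0.018, 0, 0], [-0.0058, -0.0008, 0.018, 0, 0]]]}}

```text
time_s: 6.53
ee_pos: [539.5, -46.3, 67.8]
ee_rot: [-180.0, -0.0, 140.0]
force: [0.3, -0.1, -1.2]
gripper_width: 11.5
```

```bash
cat > look.py <<'E'
from h import *
import sys
name=sys.argv[1]; s=env.grab_frame("scene"); st=[env.state() for _ in range(1)][0]
print(st["time_s"],np.round(st["force"],2),np.round(st["torque"],3),st["gripper_width"],np.round(st["ee_pos"],2),np.round(st["ee_rot"],2))
np.savez(f"{name}.npz",scene=s)
sp,yaw=(621.0,-113.9),-40
Rz=R.from_euler('z',yaw,degrees=True).as_matrix(); f=lambda P:np.array(P)@Rz.T+[*sp,0]
x0,y0,w,h=222,180,26,28;k=20
a=cv2.resize(s[y0:y0+h,x0:x0+w,::-1].copy(),None,fx=k,fy=k,interpolation=cv2.INTER_CUBIC)[:,:390]; o=a.copy()
e=st["ee_pos"]; yw=np.radians(st["ee_rot"][2]); ax=-np.array([np.cos(yw),np.sin(yw)])
def poly(P,c): cv2.polylines(o,[np.round((proj("scene",P)-[x0,y0]+.5)*k).astype(np.int32)],True,c)
for z in(41,44): poly(f([[-16.75,-7,z],[-9.25,-7,z],[-9.25,7,z],[-16.75,7,z]]),(0,0,255))
poly(f([[-19.95,-10,44],[-6,-10,44],[-6,10,44],[-19.95,10,44]]),(0,255,255))
T=e[:2]+ax*92.5; poly([[*T,e[2]+1],[*T,e[2]-21]],(255,0,0)); print("tip",T,e[2]-21)
b=np.hstack([a,o]); cv2.imwrite(f"pics/{name}.png",b)
g=s.mean(2)
print(np.round(g[186:204,231:243]).astype(int))
E
python3 look.py l1
```

```text
6.5833 [ 0.6  -0.91 -1.12] [-0.001  0.022 -0.036] 11.439699377976702 [539.62 -46.28  67.96] [179.99   0.   139.99]
tip [ 610.46773105 -105.75709926] 46.95939749448891
[[129 128 130 130 131 130 127 130 128 132 141 169]
 [127 126 124 125 125 125 125 126 129 145 173 172]
 [141 148 149 157 157 157 153 145 147 168 159 122]
 [188 195 202 210 212 213 208 187 168 153 158 151]
 [206 206 206 204 204 203 195 189 175 175 211 206]
 [201 199 200 202 202 193 184 196 207 205 203 203]
 [199 198 199 200 192 154 165 205 203 204 202 202]
 [200 200 200 203 192 151 164 204 200 198 200 200]
 [200 201 202 203 195 151 168 208 202 201 201 197]
 [204 202 200 199 191 157 161 201 204 202 201 200]
 [204 195 177 169 170 158 125 144 181 200 203 200]
 [187 166 172 174 174 166 147 123 109 167 199 202]
 [139 142 170 171 170 162 183 180 112 154 183 204]
 [ 72  85 127 139 117  92 107 108 132 180 204 200]
 [ 88  87 119 104 106 132 141 132 189 207 202 200]
 [150 138 149 105 115 129 119 161 210 203 200 201]
 [198 172 146 115 105 106 156 194 203 201 200 199]
 [204 202 178 144 152 184 210 204 200 199 197 197]]
```

View pics/l1.png

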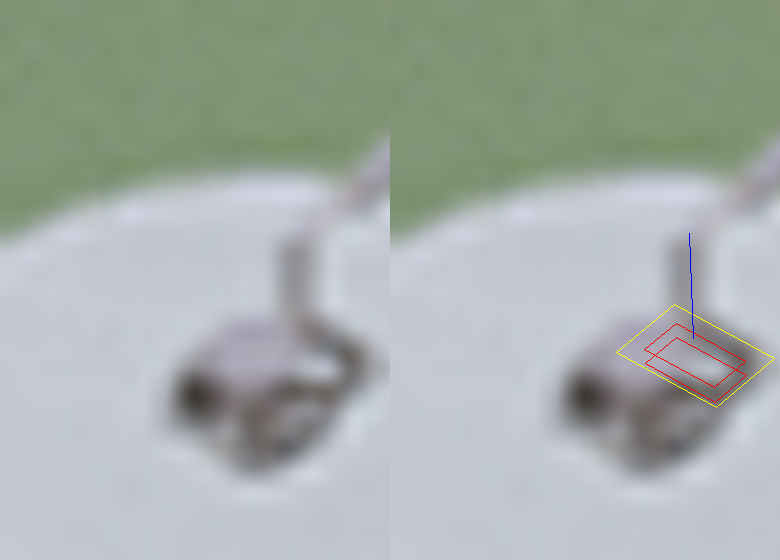

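>>> {"name": "jog_arm", "arguments": {"deltas": [[[0.0006, 0, 0.001, 0, 0], [0.0006, 0, 0.002, 0, 0], [0.0006, 0, 0.0027, 0, 0], [0.0006, 0, 0.0032, 0, 0], [0.0006, 0, 0.0036, 0, 0], [0.0006, 0, 0.0036, 0, 0]]]}}

```text
time_s: 7.08
ee_pos: [539.1, -45.9, 64.3]
ee_rot: [180.0, -0.0, 140.0]
force: [-0.4, 0.5, -0.1]
gripper_width: 11.7
```

>>> {"name": "jog_arm", "arguments": {"deltas": [[[0, 0, 0.0004, 0, 0], [0, 0, 0.0008, 0, 0], [0, 0, 0.0008, 0, 0]]]}}

```text
time_s: 7.33
ee_pos: [539.1, -45.9, 63.5]
ee_rot: [180.0, -0.0, 140.0]
force: [0.8, -0.1, -0.3]
gripper_width: 11.6
```

>>> {"name": "jog_arm", "arguments": {"deltas": [[[0, 0, 0.0004, 0, 0], [0, 0, 0.0008, 0, 0], [0, 0, 0.0008, 0, 0]]]}}

```text
time_s: 7.58
ee_pos: [539.0, -45.9, 62.6]
ee_rot: [-180.0, -0.0, 140.0]
force: [0.2, 0.8, 0.1]
gripper_width: 11.5
```

>>> {"name": "jog_arm", "arguments": {"deltas": [[[0, 0, 0.0005, 0, 0], [0, 0, 0.001, 0, 0], [0, 0, 0.001, 0, 0]]]}}

```text
time_s: 7.83
ee_pos: [539.0, -45.9, 61.6]
ee_rot: [-180.0, -0.0, 140.0]
force: [-0.4, 0.4, -1.1]
gripper_width: 11.6
```

```bash
python3 look.py l2 | head -3
```

```text
7.8833 [-0.07  0.18 -1.05] [-0.023  0.037 -0.024] 11.686348916647505 [539.08 -45.91  61.68] [ 1.8000e+02 -1.0000e-02  1.3999e+02]
tip [ 609.92293964 -105.3831004 ] 40.676320821946334
[[131 131 131 130 129 132 132 132 131 131 128 129]
```

View pics/l2.png

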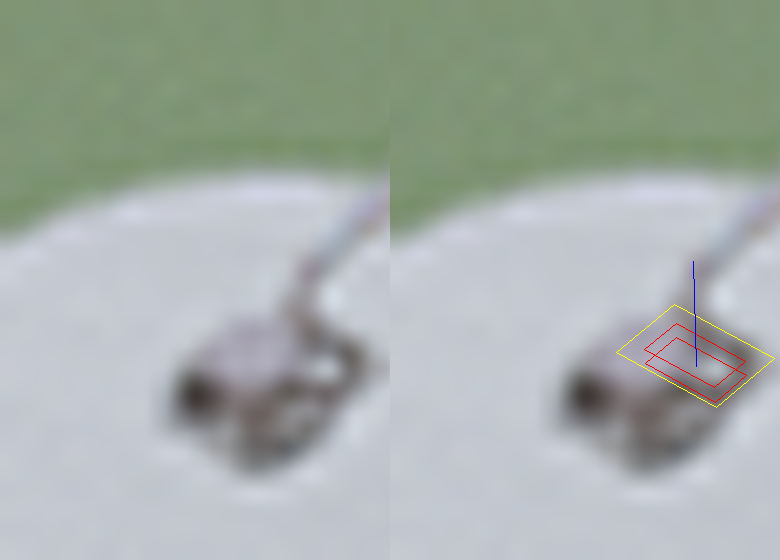

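>>> {"name": "jog_arm", "arguments": {"deltas": [[[0, 0, 0.0007, 0, 0], [0, 0, 0.0013, 0, 0], [0, 0, 0.0018, 0, 0], [0, 0, 0.0018, 0, 0]]]}}

```text
time_s: 8.22
ee_pos: [539.0, -45.9, 59.8]
ee_rot: [-180.0, -0.0, 140.0]
force: [0.4, -0.5, -1.2]
gripper_width: 11.5
```

>>> {"name": "jog_arm", "arguments": {"deltas": [[[0.0005, 0, 0, 0, 0], [0.001, 0, 0, 0, 0], [0.0015, 0, 0, 0, 0], [0.002, 0, 0, 0, 0], [0.002, 0, 0, 0, 0]]]}}

```text
time_s: 8.63
ee_pos: [537.4, -44.6, 59.9]
ee_rot: [-180.0, -0.0, 140.0]
force: [-0.3, -0.1, -0.4]
gripper_width: 11.8
```

>>> {"name": "jog_arm", "arguments": {"deltas": [[[0.0005, 0, 0, 0, 0], [0.001, 0, 0, 0, 0], [0.001, 0, 0, 0, 0]]]}}

```text
time_s: 8.88
ee_pos: [536.7, -43.9, 60.0]
ee_rot: [180.0, -0.0, 140.0]
force: [-0.3, -1.0, -0.5]
gripper_width: 11.7
```

>>> {"name": "jog_arm", "arguments": {"deltas": [[[0.0005, 0, 0, 0, 0], [0.001, 0, 0, 0, 0], [0.001, 0, 0, 0, 0]]]}}

```text
time_s: 9.13
ee_pos: [536.5, -43.5, 60.1]
ee_rot: [180.0, 0.1, 140.0]
force: [0.6, -0.4, -0.9]
gripper_width: 11.8
```

>>> {"name": "jog_arm", "arguments": {"deltas": [[[0.0005, 0, 0, 0, 0], [0.001, 0, 0, 0, 0], [0.001, 0, 0, 0, 0]]]}}

```text
time_s: 9.38
ee_pos: [536.2, -43.1, 60.2]
ee_rot: [179.9, 0.1, 140.0]
force: [2.1, -3.1, -1.1]
gripper_width: 11.8
```

>>> {"name": "jog_arm", "arguments": {"deltas": [[[0.0004, 0, 0, 0, 0], [0.0008, 0, 0, 0, 0], [0.0012, 0, 0, 0, 0], [0.0012, 0, 0, 0, 0]]]}}

```text
time_s: 9.72
ee_pos: [535.8, -42.6, 60.4]
ee_rot: [179.9, 0.2, 140.0]
force: [3.6, -4.5, -0.9]
gripper_width: 11.7
```

>>> {"name": "jog_arm", "arguments": {"deltas": [[[0.0004, 0, 0, 0, 0], [0.0008, 0, 0, 0, 0], [0.0012, 0, 0, 0, 0], [0.0012, 0, 0, 0, 0]]]}}

```text
time_s: 10.05
ee_pos: [535.7, -42.2, 60.6]
ee_rot: [179.9, 0.3, 140.0]
force: [5.0, -5.5, -0.4]
gripper_width: 11.7
```

>>> {"name": "jog_arm", "arguments": {"deltas": [[[0.0004, 0, 0.0002, 0, 0], [0.0008, 0, 0.0004, 0, 0], [0.0012, 0, 0.0005, 0, 0], [0.0012, 0, 0.0005, 0, 0]]]}}

```text
time_s: 10.38
ee_pos: [535.3, -41.7, 60.3]
ee_rot: [179.9, 0.4, 140.0]
force: [5.8, -6.9, -0.9]
gripper_width: 11.5
```

```bash
python3 look.py l3 | head -3
```

```text
10.4333 [ 6.42 -6.88 -1.43] [-1.293 -1.07  -0.05 ] 11.765660725924313 [535.33 -41.7   60.3 ] [179.86   0.37 140.01]
tip [ 606.20653906 -101.14149123] 39.29529426684636
[[130 130 132 130 130 129 130 131 132 129 129 129]
```

View pics/l3.png

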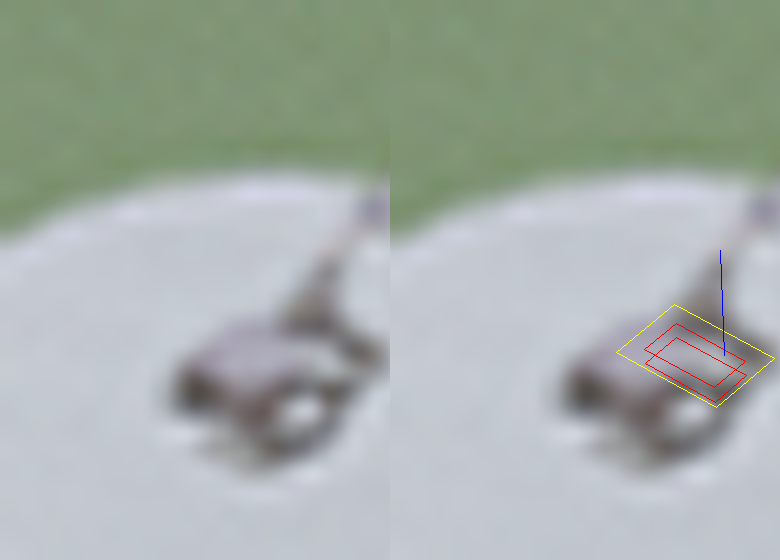

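>>> {"name": "jog_arm", "arguments": {"deltas": [[[0.0004, 0, 0.0001, 0, 0], [0.0008, 0, 0.0002, 0, 0], [0.0012, 0, 0.0003, 0, 0], [0.0012, 0, 0.0003, 0, 0]]]}}

```text
time_s: 10.77
ee_pos: [535.0, -41.1, 60.2]
ee_rot: [179.8, 0.4, 140.0]
force: [6.9, -7.0, -1.9]
gripper_width: 12.0
```

>>> {"name": "jog_arm", "arguments": {"deltas": [[[0.0004, 0, 0.0001, 0, 0], [0.0008, 0, 0.0002, 0, 0], [0.0012, 0, 0.0003, 0, 0], [0.0012, 0, 0.0003, 0, 0]]]}}

```text
time_s: 11.1
ee_pos: [534.5, -40.4, 60.0]
ee_rot: [179.8, 0.5, 140.0]
force: [6.6, -6.6, -0.9]
gripper_width: 11.9
```

>>> {"name": "jog_arm", "arguments": {"deltas": [[[0.0004, 0, 0, 0, 0], [0.0008, 0, 0.0001, 0, 0], [0.0012, 0, 0.0002, 0, 0], [0.0012, 0, 0.0002, 0, 0]]]}}

```text
time_s: 11.43
ee_pos: [533.2, -39.5, 59.7]
ee_rot: [179.8, 0.4, 140.0]
force: [6.6, -7.5, -1.2]
gripper_width: 11.8
```

>>> {"name": "jog_arm", "arguments": {"deltas": [[[0.0004, 0, 0, 0, 0], [0.0008, 0, 0.0001, 0, 0], [0.0012, 0, 0.0002, 0, 0], [0.0012, 0, 0.0002, 0, 0]]]}}

```text
time_s: 11.77
ee_pos: [529.4, -37.4, 58.8]
ee_rot: [180.0, 0.0, 140.0]
force: [0.4, -0.3, -1.3]
gripper_width: 11.8
```

```bash
python3 look.py l4 | head -3
```

```text
11.8167 [-1.08 -0.62 -0.76] [-0.015  0.004 -0.018] 11.479959203787601 [528.31 -37.03  58.43] [-1.7999e+02 -9.0000e-02  1.3996e+02]
tip [599.12464071 -96.53899891] 37.42961207513288
[[131 132 132 128 133 130 131 132 131 131 130 131]
```

View pics/l4.png

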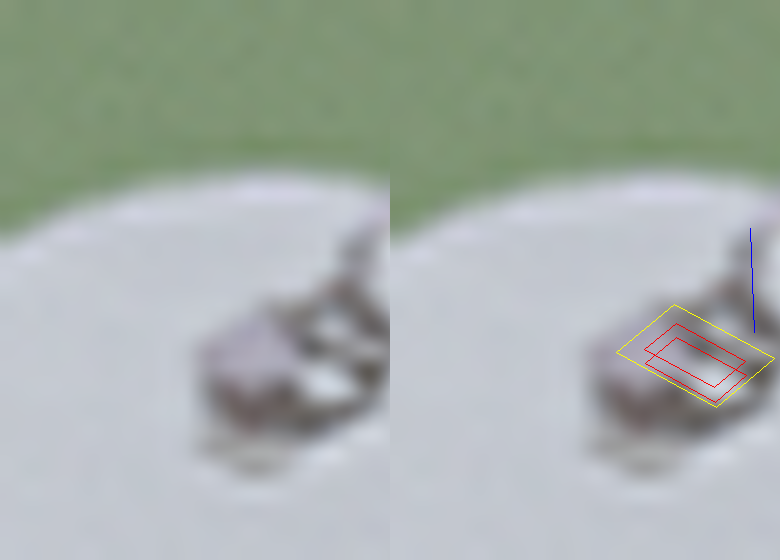

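>>> {"name": "jog_arm", "arguments": {"deltas": [[[0.001, 0, 0, 0, 0], [0.002, 0, 0, 0, 0], [0.003, 0, 0, 0, 0], [0.004, 0, 0, 0, 0], [0.005, 0, 0, 0, 0], [0.006, 0, 0, 0, 0], [0.007, 0, 0, 0, 0], [0.008, 0, 0, 0, 0], [0.009, 0, 0, 0, 0], [0.01, 0, 0, 0, 0], [0.011, 0, 0, 0, 0], [0.012, 0, 0, 0, 0], [0.0125, 0, 0, 0, 0], [0.0125, 0, 0, 0, 0]]]}}

```text
time_s: 12.98
ee_pos: [519.1, -29.2, 58.4]
ee_rot: [180.0, -0.0, 140.0]
force: [0.9, -0.4, -1.6]
gripper_width: 11.9
```

```bash
sed -i 's/222,180,26,28;k=20/222,178,30,28;k=20/; s/\[:,:390\]//; s/np.hstack(\[a,o\])/a/' look.py; python3 look.py l5 | head -3
```

```text
13.0333 [ 0.24  0.08 -1.44] [-0.03   0.043 -0.027] 11.396292796531679 [519.2  -29.22  58.43] [ 1.8000e+02 -1.0000e-02  1.3999e+02]
tip [590.05214941 -88.68983653] 37.42795586428603
[[131 131 129 127 129 130 129 130 130 130 130 128]
```

View pics/l5.png

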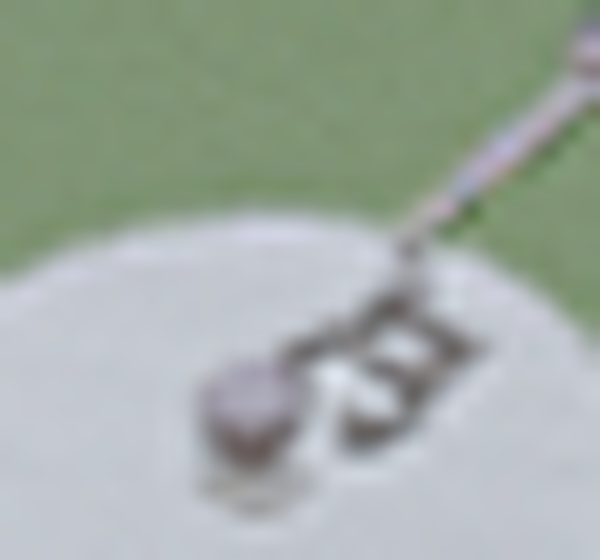

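>>> {"name": "jog_arm", "arguments": {"deltas": [[[0.001, 0, 0, 0, 0], [0.002, 0, 0, 0, 0], [0.003, 0, 0, 0, 0], [0.004, 0, 0, 0, 0], [0.004, 0, 0, 0, 0], [0.003, 0, 0, 0, 0], [0.002, 0, 0, 0, 0], [0.0018, 0, 0, 0, 0], [0.0018, 0, -0.001, 0, 0], [0.0018, 0, -0.002, 0, 0], [0.0018, 0, -0.004, 0, 0], [0.0018, 0, -0.007, 0, 0], [0.0018, 0, -0.012, 0, 0], [0.0018, 0, -0.02, 0, 0], [0.0018, 0, -0.02, 0, 0]]]}}

```text
time_s: 14.28
ee_pos: [519.1, -28.2, 80.2]
ee_rot: [179.9, 0.2, 140.0]
force: [1.3, -0.1, -1.0]
gripper_width: 11.7
```

```bash
python3 look.py l6 | head -3
```

```text
14.3333 [-0.63  0.42 -0.83] [-0.016 -0.023 -0.02 ] 11.209519498112769 [518.78 -28.15  79.65] [1.7990e+02 1.2000e-01 1.3999e+02]
tip [589.62926576 -87.61930804] 58.65410335805879
[[129 131 130 128 132 130 131 130 131 131 123 109]
```

View pics/l6.png

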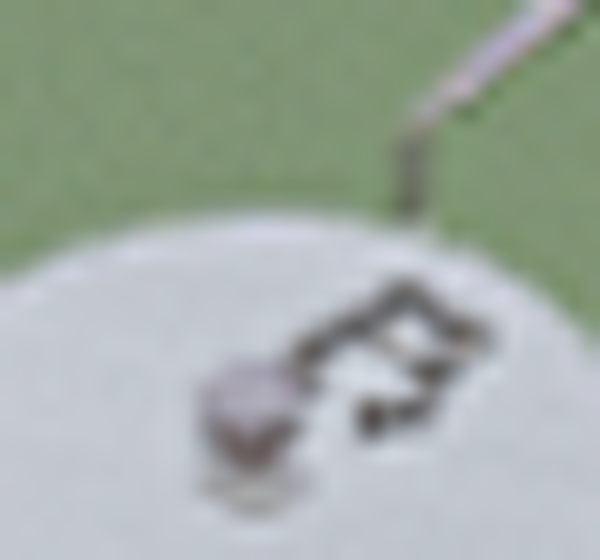

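```bash
python3 - <<'E'
from mv import *
c=fwd([535.632,-41.979,85.98,139.986],.0225,-.0008,.0075,0);print(c)
print(rel(c,[455.65,237.78,108.98,176.586]))
E
```

```text
[np.float64(517.8851546374108), np.float64(-28.124777550640054), 78.48, 139.986]
(array([ 0.2186,  0.1636, -0.0305]), -36.6)
```

>>> {"name": "jog_arm", "arguments": {"deltas": [[[0.003, 0.002, -0.02, 0, 0], [0.015, 0.012, -0.05, -2, 0], [0.035, 0.026, -0.05, -6, 0], [0.06, 0.045, -0.05, -11, 0], [0.087, 0.065, -0.05, -16, 0], [0.114, 0.085, -0.05, -21, 0], [0.141, 0.105, -0.05, -26, 0], [0.168, 0.126, -0.05, -31, 0], [0.192, 0.144, -0.05, -35, 0], [0.209, 0.156, -0.05, -36.6, 0], [0.2186, 0.1636, -0.05, -36.6, 0], [0.2186, 0.1636, -0.05, -36.6, 0], [0.2186, 0.1636, -0.05, -36.6, 0]]]}}

```text
time_s: 15.42
ee_pos: [455.6, 237.6, 128.3]
ee_rot: [-180.0, -0.0, 176.6]
force: [-0.1, 0.4, -2.1]
gripper_width: 11.6
```

```bash
python3 - <<'E'
from h import *
s=env.grab_frame("scene");t=env.grab_frame("top"); st=env.state(); print(st["time_s"],st["force"],st["gripper_width"],st["ee_pos"],st["ee_rot"])
np.savez("i7.npz",top=t,scene=s)
k=14
a=cv2.resize(t[170:208,282:322,::-1],None,fx=10,fy=10,interpolation=cv2.INTER_CUBIC)
b=cv2.resize(s[184:214,222:254,::-1],None,fx=12,fy=12,interpolation=cv2.INTER_CUBIC)
o=np.zeros((400,790,3),np.uint8);o[:a.shape[0],:400]=a;o[:b.shape[0],405:405+b.shape[1]]=b;cv2.imwrite("pics/m1.png",o)
a=cv2.resize(t[180:265,140:210,::-1],None,fx=6,fy=6,interpolation=cv2.INTER_CUBIC)
b=cv2.resize(s[105:190,305:365,::-1],None,fx=6,fy=6,interpolation=cv2.INTER_CUBIC)
cv2.imwrite("pics/m2.png",np.hstack([a,b]))
E
```

```text
15.5167 [ 0.63283994  0.08790087 -0.3982453 ] 11.656837803846196 [455.84245615 236.66450626 128.37038622] [-1.79964931e+02 -8.35951032e-03  1.76512180e+02]
```

View pics/m1.png

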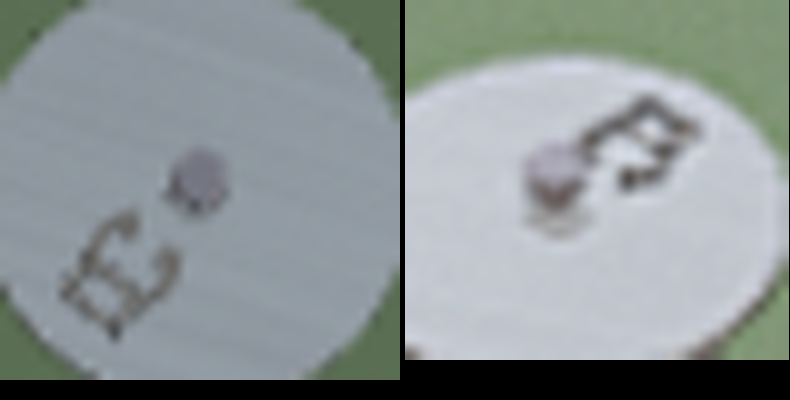

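View pics/m2.png

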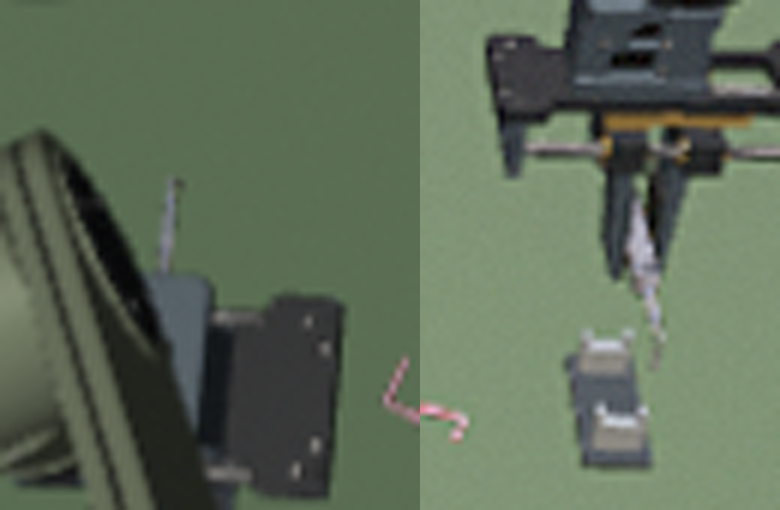

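>>> {"name": "jog_arm", "arguments": {"deltas": [[[0, 0, 0.025, 0, 0], [0, 0, 0.05, 0, 0], [0, 0, 0.07, 0, 0], [0, 0, 0.082, 0, 0], [0, 0, 0.088, 0, 0], [0, 0, 0.092, 0, 0], [0, 0, 0.095, 0, 0], [0, 0, 0.097, 0, 0], [0, 0, 0.097, 0, 0], [0, 0, 0.097, 0, 0]]]}}

```text
time_s: 16.35
ee_pos: [456.1, 237.7, 31.8]
ee_rot: [180.0, 0.1, 176.6]
force: [0.1, 0.0, -0.1]
gripper_width: 11.5
```

>>> {"name": "jog_arm", "arguments": {"deltas": [[[0, 0, 0.001, 0, 0], [0, 0, 0.002, 0, 0], [0, 0, 0.0022, 0, 0], [0, 0, 0.0022, 0, 0], [0, 0, 0.0022, 0, 0]]]}}

```text
time_s: 16.77
ee_pos: [455.6, 237.8, 29.3]
ee_rot: [180.0, 0.0, 176.6]
force: [-0.3, -0.8, -0.8]
gripper_width: 11.8
```

```bash
python3 - <<'E'
from h import *
s=env.grab_frame("scene"); st=env.state(); print(st["force"],st["torque"],st["ee_pos"])
crop(s,305,120,65,75,7,"pics/n.png",grid=10)
E
```

```text
[ 1.09419057 -0.74265405 -1.46286517] [0.0274771  0.02482114 0.01607979] [455.64982895 237.78445589  29.25139592]
```

View pics/n.png

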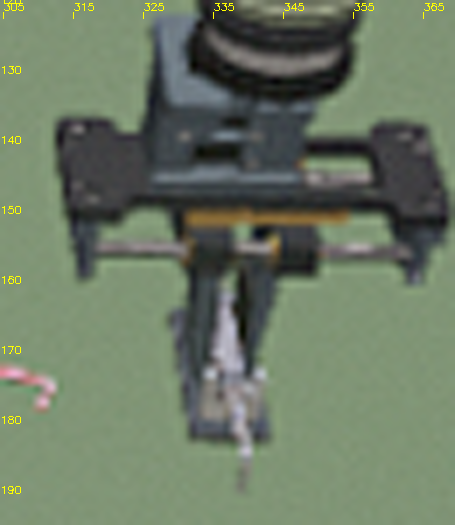

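>>> {"name": "jog_arm", "arguments": {"deltas": [[[0, 0, 0.0004, 0, 0], [0, 0, 0.0004, 0, 0.013], [0, 0, 0.0004, 0, 0.016], [0, 0, 0.0004, 0, 0.025], [0, 0, 0.0004, 0, 0.05], [0, 0, 0.0004, 0, 0.05], [0, 0, 0.0004, 0, 0.05], [0, 0, 0.0004, 0, 0.05], [0, 0, 0.0004, 0, 0.05], [0, 0, 0.0004, 0, 0.05]]], "grip_force": 10}}

```text
time_s: 17.65
ee_pos: [455.7, 237.8, 28.9]
ee_rot: [180.0, 0.0, 176.6]
force: [-0.5, 0.7, 1.0]
gripper_width: 50.1
```

Lift, and move back out of the top camera's view (over −x, +y).

>>> {"name": "jog_arm", "arguments": {"deltas": [[[0, 0, -0.01, 0, 0.05], [0, 0, -0.03, 0, 0.05], [0, 0, -0.06, 0, 0.05], [0, 0, -0.1, 0, 0.05], [0, 0, -0.14, 0, 0.05], [0.03, -0.03, -0.17, 0, 0.05], [0.06, 0.06, -0.2, 0, 0.05], [0.09, 0.1, -0.2, 0, 0.05], [0.12, 0.14, -0.2, 0, 0.05], [0.14, 0.18, -0.2, 0, 0.05], [0.14, 0.2, -0.2, 0, 0.05], [0.14, 0.2, -0.2, 0, 0.05], [0.14, 0.2, -0.2, 0, 0.05]]]}}

```text
time_s: 18.73
ee_pos: [325.6, 451.1, 230.0]
ee_rot: [179.7, 0.0, 176.8]
force: [-0.4, -0.0, 0.4]
gripper_width: 49.7
```

```bash
python3 - <<'E'
from clipfit import *
s=env.grab_frame("scene");t=env.grab_frame("top"); st=env.state(); print(st["time_s"],st["ee_pos"])
a=cv2.resize(t[205:275,145:200,::-1],None,fx=7,fy=7,interpolation=cv2.INTER_CUBIC)
b=cv2.resize(s[145:200,320:365,::-1],None,fx=8,fy=8,interpolation=cv2.INTER_CUBIC)
o=np.zeros((490,760,3),np.uint8);o[:a.shape[0],:a.shape[1]]=a;o[:b.shape[0],390:390+b.shape[1]]=b;cv2.imwrite("pics/p.png",o)
cv2.imwrite("pics/pt.png",t[:,:,::-1])
d0=np.load("i0.npz")
for n,im in(("top",t),("scene",s)):
    df=np.abs(im.astype(int)-d0[n]).max(2)>40
    k,l,stt,c=cv2.connectedComponentsWithStats(df.astype(np.uint8)); print(n,[x.tolist() for x in stt[1:] if x[4]>4])
np.savez("i9.npz",top=t,scene=s)
BOX["top"]=(284,178,30,30)
for b in fit({"top":t},zc=36,seated=False,yaws=(-55,-50,-45,-40,-35),o0=(-21,18))[:3]: print(b, np.hypot(*b[2][-2:]))
E
```

```text
18.8333 [326.89132047 447.00631917 229.20501248]
top [[297, 185, 2, 5, 5], [301, 187, 5, 6, 8], [288, 192, 12, 9, 23], [290, 200, 4, 4, 6], [174, 215, 2, 4, 6], [174, 226, 1, 6, 6], [172, 237, 4, 24, 30], [169, 242, 1, 6, 6], [168, 252, 1, 6, 6], [0, 287, 84, 97, 4951], [30, 367, 6, 3, 14], [25, 382, 3, 2, 5]]
scene [[257, 0, 23, 57, 203], [277, 0, 41, 87, 532], [390, 0, 14, 8, 38], [377, 0, 71, 104, 2574], [422, 0, 9, 12, 32], [439, 50, 9, 11, 43], [396, 58, 5, 5, 12], [278, 68, 3, 6, 8], [238, 72, 13, 25, 104], [259, 72, 11, 8, 20], [252, 75, 14, 25, 118], [259, 74, 7, 6, 10], [333, 161, 4, 10, 16], [339, 166, 2, 8, 8], [335, 172, 3, 5, 9], [338, 178, 3, 4, 7], [339, 183, 3, 3, 5], [234, 192, 12, 11, 44], [230, 198, 3, 4, 8]]
(np.float64(0.3985751939334964), -40, array([ -3.38,   2.1 , -18.72,  17.06])) 25.327494941268863
(np.float64(0.4065803406069215), -45, array([ -2.68,   1.75, -19.83,  17.1 ])) 26.18470736899689
(np.float64(0.4085822282009315), -35, array([ -2.83,   1.96, -19.25,  17.59])) 26.07624589545052
```

View pics/p.png

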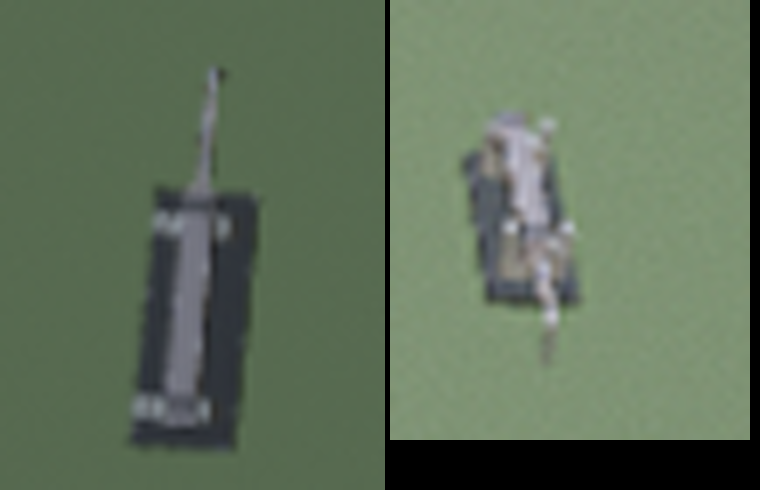

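View pics/pt.png

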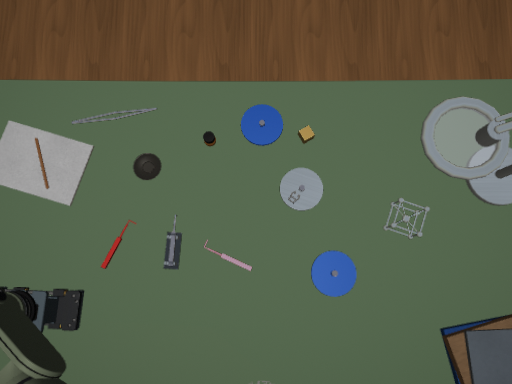

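```bash
python3 - <<'E'
from workcell import env
print(env.job_done()); s=env.state(); print(s["time_s"],s["force"],s["qvel"])
E
```

```text
the job is handed in; nothing more can be done
None
the job is handed in; nothing more can be done
```

The clip is out of the groove and the pick is back in its cradle. I handed the job in at about 19 s; `job_done` gives no verdict.

**What I did**
- I lifted the pick from its cradle, lowered the hook into the clip's eye and pulled along the clip's −x. The jaws gave way at about 10 N.
- I drew the clip outwards onto the disc, unhooked, and laid the pick back across both posts.

**Last checks**
- **Clip:** it appears to lie flat on the disc, with its origin about 25–30 mm from the spindle.
- **Pick:** it appears level between the cheeks of both posts, about 3 mm to the side of where it first lay. The tool went down to the same height as when I grasped it, with no contact force.
- **Bystanders and look-alikes:** comparing pictures with the start showed no change at any of them.
- **Gripper:** it is open and clear of everything.

**Disagreements and limits**
- The top and scene cameras put the cradle about 4–6 mm apart. I centred the grasp by closing the fingers, and used only the scene camera for the hook because the arm blocked the top view.
- My fit of the clip's final position was loose, so its distance is only good to a few millimetres.
- I saw no wrist force above about 11 N in the readings taken after each move.

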